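Seat a camera barrel on its module

TASK

Push the tall black camera barrel, the one with notches in its lower rim, down over the round spigot of the camera module in the fixture; the three keys at the foot of the spigot may point any way, so feel for the angle at which the notches drop over them, until the barrel's rim sits fully home on the white flange, and let go. Press gently, do not ram or force it, and leave the two short plain barrels standing where they are.

Things in the scene. Friction and masses are not known exactly. Their poses are not given: they have to be found in the camera images.
- barrel: The tall barrel: black plastic tube standing upright, open at both ends, 100 mm high, 56 mm outside and 45 mm inside diameter, about 200 g. Three notches in its lower rim, 16 mm deep, 10.5 mm wide inside tapering to 16 mm outside, 120 degrees apart, the first at its own +x. Origin: centre of the lower rim; z up along the tube. Grip it across its outside, near the upper end.
- short_a: A short barrel to be left alone: the same black tube but 70 mm high and with a plain rim, standing upright. Origin: centre of the lower rim, z up.
- short_b: The second short barrel, the same as the first. Origin: centre of the lower rim, z up.
- jig: Fixture bolted to the table: aluminium block 130 x 130 x 25 mm (clamps on it 14 mm high) with the camera module at its middle. Origin: centre of its underside, z up. The module sits in a stiff turntable: its keys may point any way, not given by these axes. A barrel turned wrongly rests on the keys, 12.5 mm short of home; it enters with the notches over the keys within about 4 degrees.
- seat (a point): Centre of the top of the module's white flange (72 mm across), 37 mm above the table, where the barrel's rim must rest. An upright aluminium spigot rises from it on the same axis: 42 mm diameter, 52 mm high, straight for 38 mm, then tapering to 28 mm. At its foot three keys, 120 degrees apart, stick out to 27 mm from the axis, each 7 mm wide, flat top 12.5 mm above the flange.
There are look-alikes about, which are no part of the job. Leave any orange or red look-alike of the barrel alone.

How it is judged:
At the end, for the whole second after the job is handed in: The tall barrel stands over the spigot, notched rim down, within 4 mm of the flange in height and of the spigot's axis sideways, upright within 0.06 rad, at rest; both short barrels stand upright (within 0.1 rad) within 40 mm of where they began (horizontal distance between barrel and seat below 0.004 m and z of barrel in the frame of seat between -0.004 and 0.004 m and angle between barrel's own z axis and vertical below 0.06 rad and linear speed of barrel below 0.02 m/s and distance of each of short_a, short_b from where it was at the start of the episode below 0.04 m and angle between each of short_a, short_b's own z axis and vertical below 0.1 rad); the robot touches nothing.
It fails at once if the barrel is rammed: pressed or struck against the fixture or module with more than 60 N (contact force between barrel and jig above 60 N).
It also fails if it takes over 67 s, if anything falls off the work surface, if the arm or the gripper's body presses on something with over 40 N, if the wrist force passes 120 N, or if a joint passes its speed limit or range.

ROBOT

A 7-joint arm with a two-finger parallel gripper is mounted at the origin on the work surface. World frame = base frame: x ahead of the robot, y to its left, z up, the work surface at z = 0. Lengths are in m, angles in rad, forces in N, time in s.
With the tool pointing down it reaches from about 0.425 to 0.875 m from the base axis. Payload 8.4 kg.
Tool frame: the origin (TCP) lies at the very end of the fingers, on their centre line; the grasp point (between the pads) lies bot.grip_depth behind it (bot.grip_depth is the distance from the TCP to the grasp point, in m); z points along the fingers, y is the line along which they close (so a half turn about z gives the same grasp; the last joint's range is limited). The gripper opens to 85 mm and grips with 20 to 120 N. Pads are 22 mm wide; open, the fingers measure 114 mm over their backs; the gripper's body (76 mm by 85 mm) begins 54 mm behind the grasp point. The pads swing forward as they close: fully open they stand 13 mm farther back than shut.
Start: joints at [-1.326, 0.333, 0.04, 1.465, -0.013, 1.343, -0.059], TCP at [0.219, 0.612, 0.231] pointing down, gripper open.
Joint ranges: [-2.58, 2.58], [-0.38, 2.09], [-1.3, 1.39], [0.25, 2.4], [-1.5, 4.64], [0.08, 2.09], [-2.65, 2.65]. Speed limits (rad/s): [2.22, 2.22, 2.79, 2.79, 3.14, 3.14, 3.14].

INTERFACE

Orientations are given as a rotation vector (axis times angle).
In Python, from rig import sensors, grab_frame, get_calibration, bot gives the robot as it stands.
- The arm moves only by the tool play_rows, never from a script. Its argument "steps" is a list of rows, each an object of numbers: "grip": the closure, from 0 (fully open) to 1 (shut); "tx", "ty", "tz": the shift along the tool's x, y, z in m; "wx", "wy", "wz": the turn, a rotation vector about the tool's x, y, z in rad. A call has 1 to 5 rows; each row is the pose to reach, as a shift and turn from the pose commanded when the call began, along the tool's axes at that moment; what a row does not reach only later rows make up. A row lasts 1/8 s, in which the tool goes at most 62.5 mm and 10.7 degrees, less where a joint would pass 70% of its speed; a pose out of reach is approached as far as the arm can. A call with a gripper value outside its range is refused whole. The fingers move at their own pace and stop on an object; the grip force is fixed at half the most. Time passes only in rows, so rows that repeat a pose let the fingers close. It gives the time, the measured TCP pose, the force, the opening and the grip force at its end, in the units of the state.
- sensors.state(): the state, without advancing time (a new reading comes with each control period).
- grab_frame(name): name is "scene" or "top"; returns the picture (400x640x3 uint8, red, green, blue); there is no depth.
- get_calibration(name): a dict with "fx", "fy", "cx", "cy" (pixels), "R" (3x3) and "t" (3): a world point X has camera coordinates R X + t. Camera axes: x right, y down, z forward; pixel columns grow to the right and rows downward; lengths in m; the calibration is good to about 2 mm. A picture is of the moment at which its call begins. get_calibration takes no time and is no camera call.
- bot.finish_job(): hands the job in; it is judged then, once.
The state is a dict: "time": time; "joint_pos": joint angles; "joint_velocities": joint speeds; "joint_efforts": joint torques, N m; "tool_pos": TCP position; "ee_rot": TCP orientation; "force": force on the tool from outside, world axes, zero at the start; "torque": the same for the moment, N m; "opening": finger opening in m; "gripper_force": force on a finger pad.
Only numpy, scipy, OpenCV 4.12 (cv2) and the standard library are available. Lean on these libraries where they do the work, as an engineer would, in place of code of your own. Each camera call takes 0.05 s, during which the arm holds its last target. There are 200 camera calls.

## Working session

There is one attempt and no reset: what is moved stays moved. The work goes in short steps, Python scripts to look and compute and a tool call to move; the robot and the scene stay as the last step left them, time stands still between calls to the robot, and variables do not carry over. Pictures are saved under pics/ and viewed, at most 10 in all, crops included, and the job is handed in when it is done.

Besides the shell and the picture viewer there is one more tool, called after "Call:" by a JSON object that holds its "method" and its "body", one argument or row to a line. play_rows: Moves the arm, as the interface text tells. Its arguments: {"type":"object","properties":{"steps":{"type":"array"}},"required":["steps"]}

```bash
mkdir -p pics; python3 - <<'E'
from rig import sensors, grab_frame, get_calibration, bot
import cv2, numpy as np
for n in("scene","top"):
    cv2.imwrite(f"pics/{n}0.png",grab_frame(n)[:,:,::-1])
    c=get_calibration(n); print(n,c["fx"],c["cx"],c["cy"],np.round(c["R"],3).tolist(),np.round(c["t"],3), "cam at",np.round(-np.array(c["R"]).T@c["t"],3))
s=sensors.state();print(s,bot.grip_depth)
E
```

```text
scene 381.01347749811976 315.10178605994105 198.48753119937132 [[-0.598, 0.801, -0.007], [0.454, 0.333, -0.826], [-0.66, -0.497, -0.563]] [ 0.355 -0.233  1.291] cam at [1.17  0.435 0.537]
top 412.4198068788495 318.6197053170661 199.13472906493917 [[0.008, -1.0, -0.014], [-0.997, -0.006, -0.082], [0.082, 0.014, -0.997]] [0.031 0.638 0.735] cam at [0.576 0.025 0.785]
{'time': 0.1, 'joint_pos': array([-1.32619365,  0.33383681,  0.03988618,  1.46620953, -0.01340226,
        1.3432811 , -0.0584766 ]), 'joint_velocities': array([-0.00053785, -0.00127556,  0.00029783, -0.00283709, -0.00017572,
       -0.00100189,  0.00019172]), 'joint_efforts': array([ 4.94065302e-03, -6.60018182e+01,  1.37055002e+00, -4.06469965e+01,
        1.70518749e-02,  9.03207256e-03, -1.95767012e-05]), 'tool_pos': array([0.21898514, 0.61155669, 0.23049953]), 'ee_rot': array([-5.37370084e-01, -3.09513741e+00,  2.29449703e-03]), 'force': array([-0.11197702, -0.1308144 , -0.67500569]), 'torque': array([ 0.00694652,  0.00572181, -0.03061891]), 'gripper_force': 0.0, 'opening': 0.0855661360613746} 0.0187
```

View pics/scene0.png

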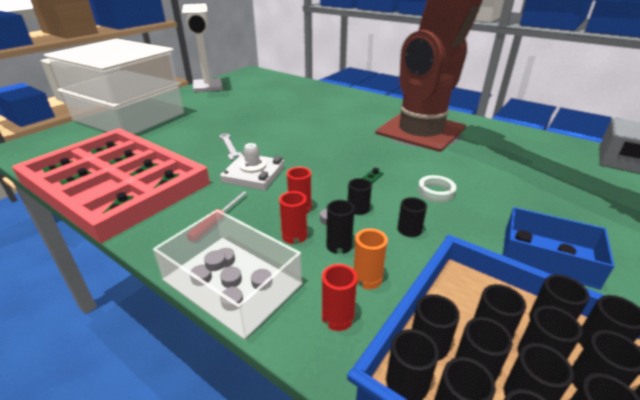

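View pics/top0.png

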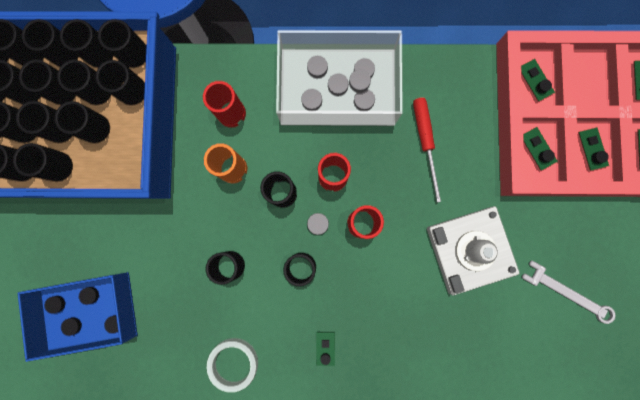

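Top view: the tall notched barrel's rim is at about (279,188) and the jig spigot at about (484,250), flange about (476,251). Scene view: the tall barrel is at (340,227) with notches at its foot, and the jig is at (252,165). Next I'll enlarge both areas.

```bash
python3 - <<'E'
import cv2, numpy as np
t=cv2.imread("pics/top0.png"); s=cv2.imread("pics/scene0.png")
def crop(im,u,v,w,h,g=1):
    c=cv2.resize(im[v:v+h,u:u+w],(400,300),interpolation=cv2.INTER_CUBIC)
    return np.clip(255*(c/255.)**g,0,255).astype(np.uint8)
# 80x60 crops, x5
o=np.vstack([np.hstack([crop(t,240,160,80,60,.45),crop(t,435,220,80,60,1.3)]),np.hstack([crop(s,300,195,80,60,.45),crop(s,212,135,80,60,1.3)])])
cv2.imwrite("pics/crops.png",o)
E
```

```text
(no output)
```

View pics/crops.png

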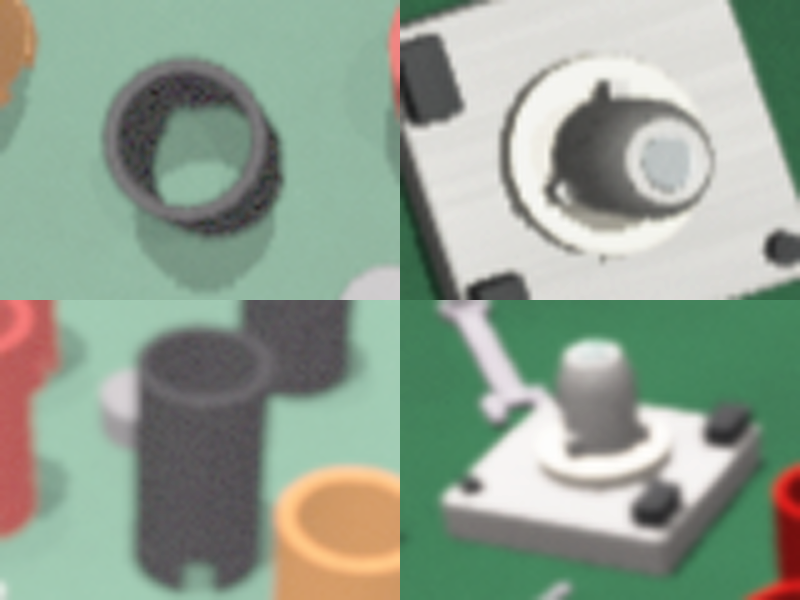

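The crops show the barrel rim centre at top px (277.2,188.0) and scene (341,208). One notch faces the scene camera at (339.6,250.6). The spigot tip is at top (488.4,252.4) and scene (250.4,145.8). Two keys show in the top view at about (476,238) and (466,258). I'll refine these with masks and triangulate.

```bash
cat > h.py <<'E'
import cv2, numpy as np
from rig import get_calibration
def ray(n,uv):
    c=get_calibration(n);R=np.array(c["R"]);o=-R.T@np.array(c["t"])
    d=R.T@np.array([(uv[0]-c["cx"])/c["fx"],(uv[1]-c["cy"])/c["fy"],1]);return o,d/np.linalg.norm(d)
def onz(n,uv,z):
    o,d=ray(n,uv);return o+d*(z-o[2])/d[2]
def tri(a,b):
    (o1,d1),(o2,d2)=ray("top",a),ray("scene",b)
    P=[np.eye(3)-np.outer(d,d) for d in(d1,d2)]
    x=np.linalg.solve(P[0]+P[1],P[0]@o1+P[1]@o2)
    return x,np.linalg.norm(P[0]@(x-o1))
def proj(n,X):
    c=get_calibration(n);p=np.array(c["R"])@X+np.array(c["t"]);return c["cx"]+c["fx"]*p[0]/p[2],c["cy"]+c["fy"]*p[1]/p[2]
E
python3 - <<'E'
from h import *
print("rim",tri((277.2,188.0),(341,208.2)))
print("tip",tri((488.4,252.4),(250.4,145.8)))
for n,f in(("top",(476,251)),("scene",(252,165))): print("flange",onz(n,f,.037))
t=cv2.imread("pics/top0.png");s=cv2.imread("pics/scene0.png")
# flange ellipse: warm-white mask in top
h=cv2.cvtColor(t,cv2.COLOR_BGR2HSV)[220:280,435:515]
g=t[220:280,435:515].astype(int); m=((g[...,2]-g[...,0]>6)&(g[...,2]>200)).astype(np.uint8)
cs,_=cv2.findContours(m,cv2.RETR_EXTERNAL,cv2.CHAIN_APPROX_NONE); c=max(cs,key=cv2.contourArea)
e=cv2.fitEllipse(cv2.convexHull(c)); f=(e[0][0]+435,e[0][1]+220); F=onz("top",f,.037);print("flange fit",e,F)
# tall rim in top: outer edge of lighter ring not separable; foot notch
b=onz("scene",(339.6,250.6),.0); print("notch at foot",b)
for k in((476,238),(466,258)): print("key",onz("top",k,.0495))
for nm,X in(("tipproj",tri((488.4,252.4),(250.4,145.8))[0]),): print(proj("top",X),proj("scene",X))
# short barrels & neighbours (top rim px)
for nm,p,z in(("red1",(334,171),.1),("red2",(366,221),.1),("orange",(221,160),.1),("shortA",(299,268),.07),("shortB",(222,266),.07)): print(nm,onz("top",p,z))
E
```

```text
rim (array([0.650244  , 0.10573772, 0.09506092]), np.float64(0.0013609425631588385))
tip (array([ 0.54523549, -0.24951232,  0.08624026]), np.float64(0.0007566983365612242))
flange [ 0.54586759 -0.24747026  0.037     ]
flange [ 0.55659661 -0.23823356  0.037     ]
flange fit ((-45.46516418457031, -18.702497482299805), (51.86833572387695, 169.14503479003906), 0.0) [ 0.63425172 -0.09335697  0.037     ]
notch at foot [0.66525776 0.11744689 0.        ]
key [ 0.5691989  -0.24345771  0.0495    ]
key [ 0.53398271 -0.22510954  0.0495    ]
(np.float64(488.02364694202475), np.float64(252.6734324150501)) (np.float64(250.1145065557294), np.float64(145.74009177502865))
red1 [0.67968636 0.00913904 0.1       ]
red2 [ 0.59634107 -0.04426407  0.1       ]
orange [0.69735522 0.1996771  0.1       ]
shortA [0.51572774 0.06780723 0.07      ]
shortB [0.51798772 0.2006239  0.07      ]
```

```bash
cat >> h.py <<'E'
from scipy.spatial.transform import Rotation as Ro
def need(x,y,z,yaw):  # shift/turn in tool axes to a tool-down pose, tool y at azimuth yaw (deg)
    from rig import sensors
    s=sensors.state();R=Ro.from_rotvec(s["ee_rot"]).as_matrix();a=np.radians(yaw)
    T=np.array([[-np.sin(a),np.cos(a),0],[np.cos(a),np.sin(a),0],[0,0,-1]]).T
    T=np.column_stack([[-np.sin(a),np.cos(a),0],[np.cos(a),np.sin(a),0],[0,0,-1]])
    print("t",s["time"],"pos",np.round(s["tool_pos"],4),"yaw",np.degrees(np.arctan2(R[1,1],R[0,1])).round(2),"F",np.round(s["force"],1))
    print("shift",np.round(R.T@(np.array([x,y,z])-s["tool_pos"]),4),"turn",np.round(Ro.from_matrix(R.T@T).as_rotvec(),4))
E
sed -i '/cos(a),np.sin(a),0\],\[0,0,-1\]\]).T/d' h.py
python3 -c "
from h import *
need(.650,.106,.23,0)
for z in(.095,.1): print(onz('top',(277.2,188.0),z),onz('scene',(341,208.2),z))"
```

```text
t 0.1 pos [0.219  0.6116 0.2305] yaw 70.3 F [-0.1 -0.1 -0.7]
shift [-0.5762 -0.3307  0.001 ] turn [-1.200e-03  1.000e-03  1.227e+00]
[0.65100025 0.10460782 0.095     ] [0.64935987 0.10678755 0.095     ]
[0.65045767 0.1040303  0.1       ] [0.65525059 0.11050298 0.1       ]
```

Call:
{"method": "play_rows", "body": {
  "steps": [
    {"tx": -0.048,"ty": -0.028,"wz": 0.12},
    {"tx": -0.096,"ty": -0.055,"wz": 0.24},
    {"tx": -0.144,"ty": -0.083,"wz": 0.36},
    {"tx": -0.192,"ty": -0.11,"wz": 0.48},
    {"tx": -0.24,"ty": -0.138,"wz": 0.6}
  ]
}}

```text
$.steps[0]: bad value
```

```bash
python3 -c "
from h import *
need(.650,.106,.23,0)"
```

```text
t 0.1 pos [0.219  0.6116 0.2305] yaw 70.3 F [-0.1 -0.1 -0.7]
shift [-0.5762 -0.3307  0.001 ] turn [-1.200e-03  1.000e-03  1.227e+00]
```

Call:
{"method": "play_rows", "body": {
  "steps": [
    {"grip": 0,"tx": -0.048,"ty": -0.028,"tz": 0,"wx": 0,"wy": 0,"wz": 0.12},
    {"grip": 0,"tx": -0.096,"ty": -0.055,"tz": 0,"wx": 0,"wy": 0,"wz": 0.24},
    {"grip": 0,"tx": -0.144,"ty": -0.083,"tz": 0,"wx": 0,"wy": 0,"wz": 0.36},
    {"grip": 0,"tx": -0.192,"ty": -0.11,"tz": 0,"wx": 0,"wy": 0,"wz": 0.48},
    {"grip": 0,"tx": -0.24,"ty": -0.138,"tz": 0,"wx": 0,"wy": 0,"wz": 0.6}
  ]
}}

```text
time: 0.72
tool_pos: [0.3994, 0.3995, 0.2311]
ee_rot: [-1.433, -2.795, 0.001]
force: [-0.1, 0.7, -0.5]
opening: 0.0854
gripper_force: 0.0
```

```bash
python3 -c "
from h import *
need(.650,.106,.23,0)"
```

```text
t 0.725 pos [0.3994 0.3995 0.2311] yaw 35.7 F [-0.1  0.7 -0.5]
shift [-0.3846  0.0323  0.0011] turn [-4.000e-04  1.000e-04  6.231e-01]
```

Call:
{"method": "play_rows", "body": {
  "steps": [
    {"grip": 0,"tx": -0.058,"ty": 0.005,"tz": 0,"wx": 0,"wy": 0,"wz": 0.124},
    {"grip": 0,"tx": -0.116,"ty": 0.01,"tz": 0,"wx": 0,"wy": 0,"wz": 0.248},
    {"grip": 0,"tx": -0.174,"ty": 0.015,"tz": 0,"wx": 0,"wy": 0,"wz": 0.372},
    {"grip": 0,"tx": -0.232,"ty": 0.02,"tz": 0,"wx": 0,"wy": 0,"wz": 0.496},
    {"grip": 0,"tx": -0.29,"ty": 0.025,"tz": 0,"wx": 0,"wy": 0,"wz": 0.62}
  ]
}}

```text
time: 1.35
tool_pos: [0.5897, 0.1795, 0.2312]
ee_rot: [-2.218, -2.225, 0.0]
force: [0.3, 0.6, 0.5]
opening: 0.0856
gripper_force: 0.0
```

```bash
python3 -c "
from h import *
need(.6505,.106,.18,0)"
```

```text
t 1.35 pos [0.5897 0.1795 0.2312] yaw 0.19 F [0.3 0.6 0.5]
shift [-0.0737  0.0606  0.0511] turn [-0.0003 -0.0001  0.0032]
```

Call:
{"method": "play_rows", "body": {
  "steps": [
    {"grip": 0,"tx": -0.037,"ty": 0.03,"tz": 0.02,"wx": 0,"wy": 0,"wz": 0},
    {"grip": 0,"tx": -0.074,"ty": 0.061,"tz": 0.051,"wx": 0,"wy": 0,"wz": 0.003},
    {"grip": 0,"tx": -0.074,"ty": 0.061,"tz": 0.051,"wx": 0,"wy": 0,"wz": 0.003},
    {"grip": 0,"tx": -0.074,"ty": 0.061,"tz": 0.051,"wx": 0,"wy": 0,"wz": 0.003}
  ]
}}

```text
time: 1.85
tool_pos: [0.6501, 0.1077, 0.1799]
ee_rot: [-2.217, -2.225, 0.001]
force: [-0.8, 0.7, 0.2]
opening: 0.0854
gripper_force: 0.0
```

```bash
python3 -c "
from h import *
from rig import grab_frame
need(.6505,.106,.062,0)
t=cv2.resize(grab_frame('top')[120:220,200:360,::-1],None,fx=2.5,fy=2.5)
s=cv2.resize(grab_frame('scene')[140:260,260:420,::-1],None,fx=2.5,fy=2.5)
o=np.vstack([t,s]);cv2.imwrite('pics/above.png',np.uint8(255*(o/255)**.6))"
```

```text
t 1.85 pos [0.6501 0.1077 0.1799] yaw 0.23 F [-0.8  0.7  0.2]
shift [-0.0017  0.0005  0.1179] turn [-0.001  -0.      0.0039]
```

View pics/above.png

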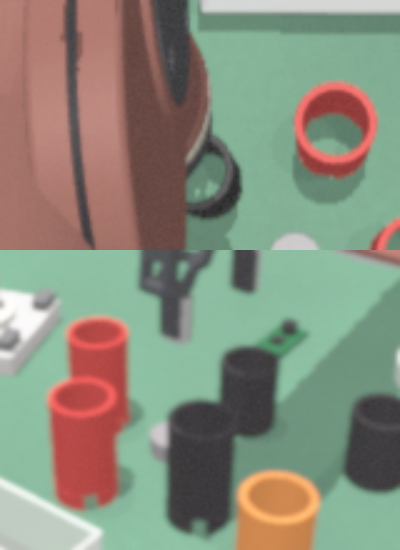

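The scene crop shows both open fingers straddling the tall barrel from above, with clear space to the red and orange tubes. I'll descend and close.

Call:
{"method": "play_rows", "body": {
  "steps": [
    {"grip": 0,"tx": -0.001,"ty": 0,"tz": 0.04,"wx": 0,"wy": 0,"wz": 0.004},
    {"grip": 0,"tx": -0.001,"ty": 0,"tz": 0.08,"wx": 0,"wy": 0,"wz": 0.004},
    {"grip": 0,"tx": -0.001,"ty": 0,"tz": 0.11,"wx": 0,"wy": 0,"wz": 0.004},
    {"grip": 0,"tx": -0.001,"ty": 0,"tz": 0.118,"wx": 0,"wy": 0,"wz": 0.004},
    {"grip": 0,"tx": -0.001,"ty": 0,"tz": 0.118,"wx": 0,"wy": 0,"wz": 0.004}
  ]
}}

```text
time: 2.58
tool_pos: [0.6506, 0.1072, 0.0632]
ee_rot: [2.22, 2.222, 0.001]
force: [0.6, 0.3, 0.2]
opening: 0.0853
gripper_force: 0.0
```

Call:
{"method": "play_rows", "body": {
  "steps": [
    {"grip": 0.2,"tx": 0,"ty": 0,"tz": 0,"wx": 0,"wy": 0,"wz": 0},
    {"grip": 0.4,"tx": 0,"ty": 0,"tz": 0,"wx": 0,"wy": 0,"wz": 0},
    {"grip": 0.7,"tx": 0,"ty": 0,"tz": 0,"wx": 0,"wy": 0,"wz": 0},
    {"grip": 1,"tx": 0,"ty": 0,"tz": 0,"wx": 0,"wy": 0,"wz": 0},
    {"grip": 1,"tx": 0,"ty": 0,"tz": 0,"wx": 0,"wy": 0,"wz": 0}
  ]
}}

```text
time: 3.2
tool_pos: [0.6515, 0.1067, 0.0642]
ee_rot: [2.221, 2.221, 0.004]
force: [-0.4, 1.1, 6.7]
opening: 0.0559
gripper_force: 62.2
```

Call:
{"method": "play_rows", "body": {
  "steps": [
    {"grip": 1,"tx": 0,"ty": 0,"tz": -0.03,"wx": 0,"wy": 0,"wz": 0},
    {"grip": 1,"tx": 0,"ty": 0,"tz": -0.07,"wx": 0,"wy": 0,"wz": 0},
    {"grip": 1,"tx": 0,"ty": 0,"tz": -0.12,"wx": 0,"wy": 0,"wz": 0},
    {"grip": 1,"tx": 0,"ty": 0,"tz": -0.15,"wx": 0,"wy": 0,"wz": 0},
    {"grip": 1,"tx": 0,"ty": 0,"tz": -0.15,"wx": 0,"wy": 0,"wz": 0}
  ]
}}

```text
time: 3.82
tool_pos: [0.6518, 0.1063, 0.2153]
ee_rot: [2.22, 2.22, 0.007]
force: [0.5, 0.4, -3.4]
opening: 0.0554
gripper_force: 64.8
```

```bash
python3 -c "
from h import *
need(.5455,-.249,.215,-28)"
```

```text
t 3.825 pos [0.6518 0.1063 0.2153] yaw -0.01 F [ 0.5  0.4 -3.4]
shift [-0.3553 -0.1062 -0.0007] turn [ 0.0043 -0.0026  0.4885]
```

Call:
{"method": "play_rows", "body": {
  "steps": [
    {"grip": 1,"tx": -0.03,"ty": -0.009,"tz": 0,"wx": 0,"wy": 0,"wz": 0.05},
    {"grip": 1,"tx": -0.075,"ty": -0.022,"tz": 0,"wx": 0,"wy": 0,"wz": 0.11},
    {"grip": 1,"tx": -0.12,"ty": -0.036,"tz": 0,"wx": 0,"wy": 0,"wz": 0.17},
    {"grip": 1,"tx": -0.165,"ty": -0.049,"tz": 0,"wx": 0,"wy": 0,"wz": 0.23},
    {"grip": 1,"tx": -0.21,"ty": -0.063,"tz": 0,"wx": 0,"wy": 0,"wz": 0.29}
  ]
}}

```text
time: 4.45
tool_pos: [0.5855, -0.1058, 0.2107]
ee_rot: [-2.521, -1.872, 0.003]
force: [0.3, -0.3, -2.4]
opening: 0.0558
gripper_force: 64.6
```

```bash
python3 -c "
from h import *
need(.5455,-.249,.215,-28)"
```

```text
t 4.45 pos [ 0.5855 -0.1058  0.2107] yaw -16.83 F [ 0.3 -0.3 -2.4]
shift [-0.1486  0.0031 -0.0042] turn [-0.0021  0.0009  0.195 ]
```

Call:
{"method": "play_rows", "body": {
  "steps": [
    {"grip": 1,"tx": -0.045,"ty": 0.001,"tz": 0,"wx": 0,"wy": 0,"wz": 0.07},
    {"grip": 1,"tx": -0.09,"ty": 0.002,"tz": 0,"wx": 0,"wy": 0,"wz": 0.13},
    {"grip": 1,"tx": -0.13,"ty": 0.003,"tz": 0,"wx": 0,"wy": 0,"wz": 0.195},
    {"grip": 1,"tx": -0.149,"ty": 0.003,"tz": 0,"wx": 0,"wy": 0,"wz": 0.195},
    {"grip": 1,"tx": -0.149,"ty": 0.003,"tz": 0,"wx": 0,"wy": 0,"wz": 0.195}
  ]
}}

```text
time: 5.08
tool_pos: [0.5464, -0.2486, 0.2115]
ee_rot: [-2.691, -1.619, 0.002]
force: [0.1, 0.6, -3.5]
opening: 0.0558
gripper_force: 64.6
```

```bash
python3 -c "
from h import *
from rig import grab_frame
need(.5455,-.249,.215,-28)
t=grab_frame('top')[180:330,400:560,::-1]
s=grab_frame('scene')[60:210,170:330,::-1]
o=np.hstack([cv2.resize(i,(400,375),interpolation=cv2.INTER_CUBIC) for i in(t,s)]);cv2.imwrite('pics/overjig.png',np.uint8(255*(o/255)**.6))"
```

```text
t 5.075 pos [ 0.5464 -0.2486  0.2115] yaw -27.92 F [ 0.1  0.6 -3.5]
shift [-0.0008 -0.0006 -0.0035] turn [-0.0013  0.0006  0.0014]
```

View pics/overjig.png

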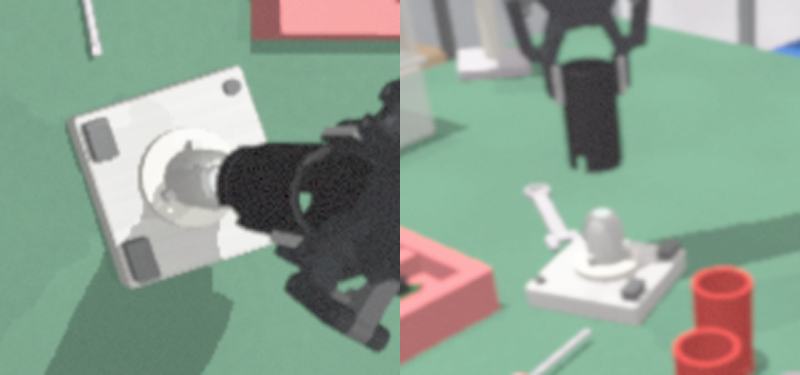

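Top crop: the keyed spigot is beside the held barrel. Scene crop: the barrel hangs above the spigot with a notch at about (579,160), which puts the notch azimuth at about 8 degrees. The spigot tip is at (602,213). I'll check the expected centre lines in pixels.

```bash
python3 -c "
from h import *
for z in(.089,.1475,.2475):
    for n,u0,v0,dx in(('scene',170,60,400),('top',400,180,0)):
        for x,y in((.5464,-.2486),(.5452,-.2495)):
            u,v=proj(n,np.array([x,y,z]));print(z,n,x,round((u-u0)*2.5+dx,1),round((v-v0)*2.5,1))"
```

```text
0.089 scene 0.5464 599.9 212.6
0.089 scene 0.5452 600.1 212.0
0.089 top 0.5464 220.3 180.1
0.089 top 0.5452 221.7 181.9
0.1475 scene 0.5464 593.9 160.7
0.1475 scene 0.5452 594.2 160.1
0.1475 top 0.5464 258.2 184.5
0.1475 top 0.5452 259.8 186.5
0.2475 scene 0.5464 582.9 63.2
0.2475 scene 0.5452 583.1 62.7
0.2475 top 0.5464 342.4 194.3
0.2475 top 0.5452 344.3 196.7
```

```bash
python3 -c "
from h import *
from rig import grab_frame
g=grab_frame('scene').max(2)
for v in range(84,132,4):
    c=[u for u in range(222,268) if g[v,u]<60]; 
    # predicted axis column at this row
    zs=np.linspace(.1,.3,400);p=np.array([proj('scene',np.array([.5464,-.2486,z])) for z in zs]);pu=p[np.argmin(abs(p[:,1]-v)),0]
    print(v,c[0] if c else None,c[-1] if c else None,(c[0]+c[-1])/2+.0 if c else None,round(pu,1))
t=grab_frame('top').max(2)[200:300,470:560]
o=cv2.resize(grab_frame('top')[215:295,440:560,::-1],(780,520),interpolation=cv2.INTER_CUBIC);cv2.imwrite('pics/t2.png',np.uint8(255*(o/255)**.5))
"
```

```text
84 222 256 239.0 243.0
88 227 256 241.5 243.5
92 229 257 243.0 243.9
96 230 257 243.5 244.4
100 236 255 245.5 244.8
104 236 256 246.0 245.3
108 237 256 246.5 245.7Traceback (most recent call last):
  File "<string>", line 8, in <module>
    zs=np.linspace(.1,.3,400);p=np.array([proj('scene',np.array([.5464,-.2486,z])) for z in zs]);pu=p[np.argmin(abs(p[:,1]-v)),0]
                                          ~~~~^^^^^^^^^^^^^^^^^^^^^^^^^^^^^^^^^^^^
  File "h.py", line 14, in proj
    c=get_calibration(n);p=np.array(c["R"])@X+np.array(c["t"]);return c["cx"]+c["fx"]*p[0]/p[2],c["cy"]+c["fy"]*p[1]/p[2]
ValueError: time passes only in moves, steps and waits
```

Call:
{"method": "play_rows", "body": {
  "steps": [
    {"grip": 1,"tx": -0.001,"ty": -0.001,"tz": 0.02,"wx": 0,"wy": 0,"wz": 0},
    {"grip": 1,"tx": -0.001,"ty": -0.001,"tz": 0.04,"wx": 0,"wy": 0,"wz": 0},
    {"grip": 1,"tx": -0.001,"ty": -0.001,"tz": 0.055,"wx": 0,"wy": 0,"wz": 0},
    {"grip": 1,"tx": -0.001,"ty": -0.001,"tz": 0.063,"wx": 0,"wy": 0,"wz": 0},
    {"grip": 1,"tx": -0.001,"ty": -0.001,"tz": 0.063,"wx": 0,"wy": 0,"wz": 0}
  ]
}}

```text
time: 5.85
tool_pos: [0.5462, -0.2475, 0.1488]
ee_rot: [-2.689, -1.623, 0.001]
force: [0.4, 0.1, -2.6]
opening: 0.0559
gripper_force: 64.7
```

Call:
{"method": "play_rows", "body": {
  "steps": [
    {"grip": 1,"tx": 0,"ty": 0,"tz": 0.003,"wx": 0,"wy": 0,"wz": 0},
    {"grip": 1,"tx": 0,"ty": 0,"tz": 0.006,"wx": 0,"wy": 0,"wz": 0},
    {"grip": 1,"tx": 0,"ty": 0,"tz": 0.008,"wx": 0,"wy": 0,"wz": 0}
  ]
}}

```text
time: 6.22
tool_pos: [0.5464, -0.2477, 0.1414]
ee_rot: [2.69, 1.623, 0.0]
force: [0.4, 0.0, -2.4]
opening: 0.0557
gripper_force: 64.7
```

Call:
{"method": "play_rows", "body": {
  "steps": [
    {"grip": 1,"tx": 0,"ty": 0,"tz": 0.003,"wx": 0,"wy": 0,"wz": 0},
    {"grip": 1,"tx": 0,"ty": 0,"tz": 0.006,"wx": 0,"wy": 0,"wz": 0},
    {"grip": 1,"tx": 0,"ty": 0,"tz": 0.008,"wx": 0,"wy": 0,"wz": 0}
  ]
}}

```text
time: 6.6
tool_pos: [0.5463, -0.2477, 0.1331]
ee_rot: [-2.69, -1.623, 0.0]
force: [-0.6, -0.5, -3.0]
opening: 0.0554
gripper_force: 64.7
```

Call:
{"method": "play_rows", "body": {
  "steps": [
    {"grip": 1,"tx": 0,"ty": 0,"tz": 0.003,"wx": 0,"wy": 0,"wz": 0},
    {"grip": 1,"tx": 0,"ty": 0,"tz": 0.006,"wx": 0,"wy": 0,"wz": 0},
    {"grip": 1,"tx": 0,"ty": 0,"tz": 0.008,"wx": 0,"wy": 0,"wz": 0}
  ]
}}

```text
time: 6.98
tool_pos: [0.5463, -0.2477, 0.1251]
ee_rot: [-2.69, -1.623, 0.0]
force: [-0.2, -0.1, -1.9]
opening: 0.0557
gripper_force: 64.7
```

Call:
{"method": "play_rows", "body": {
  "steps": [
    {"grip": 1,"tx": 0,"ty": 0,"tz": 0.003,"wx": 0,"wy": 0,"wz": 0},
    {"grip": 1,"tx": 0,"ty": 0,"tz": 0.005,"wx": 0,"wy": 0,"wz": 0}
  ]
}}

```text
time: 7.22
tool_pos: [0.5463, -0.2477, 0.1201]
ee_rot: [-2.69, -1.623, 0.0]
force: [-0.2, -0.7, -2.3]
opening: 0.0554
gripper_force: 64.7
```

Call:
{"method": "play_rows", "body": {
  "steps": [
    {"grip": 1,"tx": 0,"ty": 0,"tz": 0.002,"wx": 0,"wy": 0,"wz": 0},
    {"grip": 1,"tx": 0,"ty": 0,"tz": 0.004,"wx": 0,"wy": 0,"wz": 0},
    {"grip": 1,"tx": 0,"ty": 0,"tz": 0.005,"wx": 0,"wy": 0,"wz": 0}
  ]
}}

```text
time: 7.6
tool_pos: [0.5464, -0.2477, 0.1152]
ee_rot: [2.69, 1.623, -0.0]
force: [0.8, 0.1, -2.4]
opening: 0.0554
gripper_force: 64.7
```

Call:
{"method": "play_rows", "body": {
  "steps": [
    {"grip": 1,"tx": 0,"ty": 0,"tz": 0.001,"wx": 0,"wy": 0,"wz": 0},
    {"grip": 1,"tx": 0,"ty": 0,"tz": 0.002,"wx": 0,"wy": 0,"wz": 0}
  ]
}}

```text
time: 7.85
tool_pos: [0.5464, -0.2477, 0.1134]
ee_rot: [2.69, 1.623, 0.0]
force: [0.4, -0.1, 0.6]
opening: 0.0559
gripper_force: 65.0
```

Call:
{"method": "play_rows", "body": {
  "steps": [
    {"grip": 1,"tx": 0,"ty": 0,"tz": 0.0005,"wx": 0,"wy": 0,"wz": 0},
    {"grip": 1,"tx": 0,"ty": 0,"tz": 0.001,"wx": 0,"wy": 0,"wz": 0}
  ]
}}

```text
time: 8.1
tool_pos: [0.5465, -0.2479, 0.1128]
ee_rot: [2.69, 1.623, 0.001]
force: [-1.8, -0.3, 5.0]
opening: 0.0558
gripper_force: 65.3
```

Call:
{"method": "play_rows", "body": {
  "steps": [
    {"grip": 1,"tx": 0,"ty": 0,"tz": 0,"wx": 0,"wy": 0,"wz": -0.03},
    {"grip": 1,"tx": 0,"ty": 0,"tz": 0,"wx": 0,"wy": 0,"wz": -0.06},
    {"grip": 1,"tx": 0,"ty": 0,"tz": 0,"wx": 0,"wy": 0,"wz": -0.08}
  ]
}}

```text
time: 8.48
tool_pos: [0.547, -0.248, 0.1133]
ee_rot: [2.62, 1.731, 0.002]
force: [-1.5, 0.1, 8.9]
opening: 0.0556
gripper_force: 65.4
```

Call:
{"method": "play_rows", "body": {
  "steps": [
    {"grip": 1,"tx": 0,"ty": 0,"tz": 0,"wx": 0,"wy": 0,"wz": -0.03},
    {"grip": 1,"tx": 0,"ty": 0,"tz": 0,"wx": 0,"wy": 0,"wz": -0.06},
    {"grip": 1,"tx": 0,"ty": 0,"tz": 0,"wx": 0,"wy": 0,"wz": -0.08}
  ]
}}

```text
time: 8.85
tool_pos: [0.5473, -0.2481, 0.1135]
ee_rot: [2.549, 1.834, 0.002]
force: [-0.1, 0.2, 8.5]
opening: 0.0556
gripper_force: 65.4
```

Call:
{"method": "play_rows", "body": {
  "steps": [
    {"grip": 1,"tx": 0,"ty": 0,"tz": 0,"wx": 0,"wy": 0,"wz": 0.04},
    {"grip": 1,"tx": 0,"ty": 0,"tz": 0,"wx": 0,"wy": 0,"wz": 0.08},
    {"grip": 1,"tx": 0,"ty": 0,"tz": 0,"wx": 0,"wy": 0,"wz": 0.12},
    {"grip": 1,"tx": 0,"ty": 0,"tz": 0,"wx": 0,"wy": 0,"wz": 0.16},
    {"grip": 1,"tx": 0,"ty": 0,"tz": 0,"wx": 0,"wy": 0,"wz": 0.2}
  ]
}}

```text
time: 9.48
tool_pos: [0.5465, -0.2483, 0.1128]
ee_rot: [2.722, 1.566, 0.0]
force: [-0.3, -1.1, 4.6]
opening: 0.0552
gripper_force: 65.5
```

Call:
{"method": "play_rows", "body": {
  "steps": [
    {"grip": 1,"tx": 0,"ty": 0,"tz": 0,"wx": 0,"wy": 0,"wz": 0.03},
    {"grip": 1,"tx": 0,"ty": 0,"tz": 0,"wx": 0,"wy": 0,"wz": 0.06}
  ]
}}

```text
time: 9.72
tool_pos: [0.5465, -0.2471, 0.1119]
ee_rot: [-2.768, -1.485, -0.0]
force: [2.3, -0.0, -1.4]
opening: 0.0555
gripper_force: 64.6
```

Call:
{"method": "play_rows", "body": {
  "steps": [
    {"grip": 1,"tx": 0,"ty": 0,"tz": 0,"wx": 0,"wy": 0,"wz": 0.03},
    {"grip": 1,"tx": 0,"ty": 0,"tz": 0,"wx": 0,"wy": 0,"wz": 0.06}
  ]
}}

```text
time: 9.98
tool_pos: [0.5465, -0.2474, 0.1121]
ee_rot: [-2.812, -1.401, -0.0]
force: [3.6, 0.1, -3.3]
opening: 0.0553
gripper_force: 64.6
```

Call:
{"method": "play_rows", "body": {
  "steps": [
    {"grip": 1,"tx": 0,"ty": 0,"tz": 0,"wx": 0,"wy": 0,"wz": -0.04},
    {"grip": 1,"tx": 0,"ty": 0,"tz": 0.001,"wx": 0,"wy": 0,"wz": -0.04},
    {"grip": 1,"tx": 0,"ty": 0,"tz": 0.002,"wx": 0,"wy": 0,"wz": -0.04}
  ]
}}

```text
time: 10.35
tool_pos: [0.5464, -0.2477, 0.1104]
ee_rot: [2.782, 1.459, 0.0]
force: [2.5, 0.2, -0.6]
opening: 0.0554
gripper_force: 64.7
```

```bash
python3 -c "
from h import *
need(.5464,-.2480,.101,-34)
from rig import sensors;print(sensors.state()['torque'])"
```

```text
t 10.35 pos [ 0.5464 -0.2477  0.1104] yaw -34.67 F [ 2.5  0.2 -0.6]
shift [-0.0002  0.0001  0.0094] turn [ 0.0002 -0.0002 -0.0116]
[ 0.00061311 -0.57151029 -0.01152534]
```

Call:
{"method": "play_rows", "body": {
  "steps": [
    {"grip": 1,"tx": 0,"ty": 0,"tz": 0.0015,"wx": 0,"wy": 0,"wz": 0},
    {"grip": 1,"tx": 0,"ty": 0,"tz": 0.003,"wx": 0,"wy": 0,"wz": 0}
  ]
}}

```text
time: 10.6
tool_pos: [0.5464, -0.2477, 0.1073]
ee_rot: [2.782, 1.459, 0.0]
force: [3.0, 0.4, -0.9]
opening: 0.0559
gripper_force: 64.7
```

Call:
{"method": "play_rows", "body": {
  "steps": [
    {"grip": 1,"tx": 0,"ty": 0,"tz": 0.0015,"wx": 0,"wy": 0,"wz": 0},
    {"grip": 1,"tx": 0,"ty": 0,"tz": 0.003,"wx": 0,"wy": 0,"wz": 0}
  ]
}}

```text
time: 10.85
tool_pos: [0.5464, -0.2477, 0.1043]
ee_rot: [2.782, 1.459, 0.0]
force: [3.0, -0.5, -0.7]
opening: 0.0556
gripper_force: 64.7
```

Call:
{"method": "play_rows", "body": {
  "steps": [
    {"grip": 1,"tx": 0,"ty": 0,"tz": 0.001,"wx": 0,"wy": 0,"wz": 0},
    {"grip": 1,"tx": 0,"ty": 0,"tz": 0.0025,"wx": 0,"wy": 0,"wz": 0}
  ]
}}

```text
time: 11.1
tool_pos: [0.5464, -0.2477, 0.1018]
ee_rot: [2.782, 1.459, 0.0]
force: [3.3, 0.1, 0.1]
opening: 0.0554
gripper_force: 64.8
```

Call:
{"method": "play_rows", "body": {
  "steps": [
    {"grip": 1,"tx": 0,"ty": 0,"tz": 0.001,"wx": 0,"wy": 0,"wz": 0},
    {"grip": 1,"tx": 0,"ty": 0,"tz": 0.0015,"wx": 0,"wy": 0,"wz": 0}
  ]
}}

```text
time: 11.35
tool_pos: [0.5467, -0.2476, 0.1011]
ee_rot: [-2.782, -1.459, -0.001]
force: [0.4, 2.7, 11.5]
opening: 0.0556
gripper_force: 65.8
```

Seated: the force rose to about 12 N, 12.4 mm below the key-top contact. I'll ease off, release and retreat straight up.

Call:
{"method": "play_rows", "body": {
  "steps": [
    {"grip": 1,"tx": 0,"ty": 0,"tz": -0.001,"wx": 0,"wy": 0,"wz": 0},
    {"grip": 0.2,"tx": 0,"ty": 0,"tz": -0.001,"wx": 0,"wy": 0,"wz": 0},
    {"grip": 0,"tx": 0,"ty": 0,"tz": -0.001,"wx": 0,"wy": 0,"wz": 0},
    {"grip": 0,"tx": 0,"ty": 0,"tz": -0.001,"wx": 0,"wy": 0,"wz": 0},
    {"grip": 0,"tx": 0,"ty": 0,"tz": -0.001,"wx": 0,"wy": 0,"wz": 0}
  ]
}}

```text
time: 11.98
tool_pos: [0.5462, -0.2478, 0.1013]
ee_rot: [-2.782, -1.459, 0.0]
force: [-0.1, -0.7, 0.1]
opening: 0.0856
gripper_force: 0.0
```

Call:
{"method": "play_rows", "body": {
  "steps": [
    {"grip": 0,"tx": 0,"ty": 0,"tz": 0,"wx": 0,"wy": 0,"wz": 0},
    {"grip": 0,"tx": 0,"ty": 0,"tz": -0.02,"wx": 0,"wy": 0,"wz": 0},
    {"grip": 0,"tx": 0,"ty": 0,"tz": -0.06,"wx": 0,"wy": 0,"wz": 0},
    {"grip": 0,"tx": 0,"ty": 0,"tz": -0.11,"wx": 0,"wy": 0,"wz": 0},
    {"grip": 0,"tx": 0,"ty": 0,"tz": -0.13,"wx": 0,"wy": 0,"wz": 0}
  ]
}}

```text
time: 12.6
tool_pos: [0.5473, -0.2487, 0.2357]
ee_rot: [2.78, 1.456, 0.006]
force: [-0.4, 0.1, 0.2]
opening: 0.0851
gripper_force: 0.0
```

Call:
{"method": "play_rows", "body": {
  "steps": [
    {"grip": 0,"tx": 0.05,"ty": 0,"tz": 0,"wx": 0,"wy": 0,"wz": 0},
    {"grip": 0,"tx": 0.1,"ty": 0,"tz": 0,"wx": 0,"wy": 0,"wz": 0},
    {"grip": 0,"tx": 0.15,"ty": 0,"tz": 0,"wx": 0,"wy": 0,"wz": 0},
    {"grip": 0,"tx": 0.18,"ty": 0,"tz": 0,"wx": 0,"wy": 0,"wz": 0},
    {"grip": 0,"tx": 0.18,"ty": 0,"tz": 0,"wx": 0,"wy": 0,"wz": 0}
  ]
}}

```text
time: 13.22
tool_pos: [0.6496, -0.0972, 0.2309]
ee_rot: [-2.779, -1.464, 0.001]
force: [-0.5, -0.6, 0.3]
opening: 0.0853
gripper_force: 0.0
```

```bash
python3 -c "
from h import *
from rig import grab_frame
t=grab_frame('top')[190:310,410:570,::-1]
s=grab_frame('scene')[90:210,170:330,::-1]
o=np.hstack([cv2.resize(i,(400,300),interpolation=cv2.INTER_CUBIC) for i in(t,s)]);cv2.imwrite('pics/final.png',np.uint8(255*(o/255)**.6))"
```

```text
(no output)
```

View pics/final.png

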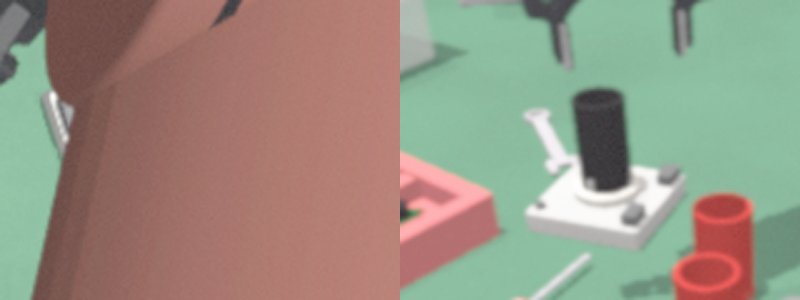

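The scene view shows the barrel upright, with its rim on the white flange at crop (600,190) and a key inside its notch. The gripper is clear of everything, so I'm handing in.

```bash
python3 -c "
from rig import bot
print(bot.finish_job())"
```

```text
the job is handed in; nothing more can be done
None
```

The tall barrel went down over the spigot and keys and sits on the white flange; I released it and handed the job in at about 13 s, with no verdict returned.

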